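Open the stopper hopper's slide gate

TASK

Two small hoppers with slide gates stand on the bench, each holding one rubber stopper. Draw the gate with the yellow handle straight out, all the way to its end stop, so that the stopper drops into the beaker standing beneath, then let go of the handle. Leave the gate with the blue handle shut and the beaker standing where it is.

Things in the scene. Friction and masses are not known exactly. Their poses are not given: they have to be found in the camera images.
- yellow_handle (a point): Middle of the yellow handle, an upright round post, 20 mm diameter, 46 mm high, at the outer end of a flat steel gate whose upper face is 118 mm above the bench. Point on the post's axis 144 mm above the bench; post top 164 mm; collar at its foot 28 mm across, 4 mm high. The gate draws out level along this point's -x axis: roughly towards the robot, turned up to 0.35 rad either way; z is up.
- yellow_gate (a joint): How far the gate with the yellow handle is drawn out (m): 0 shut, 0.060 at the hard end stop. It slides with about 2.5 N of friction and stays where left. Shut, its post stands 115 mm in front of the axis of its hopper: a clear round funnel, rim 94 mm across and 212 mm above the bench, on a fixed grey stand.
- blue_gate (a joint): The same for the gate with the blue handle, on a second hopper of the same shape that stands at least 0.2 m to one side; it stays shut (0).
- stopper_mid (a point): Centre of the small red rubber stopper, 25 mm across and 24 mm high, that lies on the shut gate inside the yellow-handled hopper's chute (bore 44 mm) and falls when the gate opens.
- beaker: Clear glass beaker, 72 x 67 mm and 98 mm high, upright on the bench under the chute of the yellow-handled hopper; origin at the centre of its underside, z up. Loose; it need not be touched.

How it is judged:
By the outcome, as a careful person would: the job done as asked, in the order asked, and still so for the second after the job is handed in, with the robot touching nothing.
It also fails if it takes over 32 s, if anything falls off the work surface, if the arm or the gripper's body presses on something with over 40 N, if the wrist force passes 120 N, or if a joint passes its speed limit or range.

ROBOT

A 6-joint arm with a two-finger parallel gripper is mounted at the origin on a cart in front of the work surface, level with it; the furniture and walls round the work are solid. World frame = base frame: x ahead of the robot, y to its left, z up, the work surface at z = 0. Lengths are in m, angles in rad, forces in N, time in s.
With the tool pointing down it reaches from about 0.35 to 0.875 m from the base axis. Payload 4.2 kg.
Tool frame: the origin (TCP) lies midway between the tips of the shut fingers; the grasp point (between the pads) lies 19 mm behind it; z points along the fingers, y is the line along which they close (so a half turn about z gives the same grasp; the last joint's range is limited). The gripper opens to 85 mm and grips with 20 to 120 N. Pads are 22 mm wide; open, the fingers measure 114 mm over their backs; the gripper's body (76 mm by 85 mm) begins 54 mm behind the grasp point. The pads swing forward as they close: fully open they stand 13 mm farther back than shut.
Start: joints at [-1.026, 0.385, 0.008, 0, -1.194, -0.259], TCP at [0.176, -0.6, 0.231] pointing down, gripper open.
Joint ranges: [-3.14, 3.14], [-1.21, 2.06], [-1.07, 1.41], [-3.16, 2.05], [-2.99, -0.16], [-3.1, 3.1]. Speed limits (rad/s): [2.79, 2.79, 3.14, 3.14, 3.14, 3.14].

INTERFACE

Orientations are given as a 3x3 rotation matrix whose columns are the frame's x, y, z axes.
In Python, from bench import manip gives the robot as it stands.
- The arm moves only by the tool servo_tool, never from a script. Its argument "series" is a list of rows, each a list of 7 numbers: the finger opening in cm, from 0 to 8.54, then the shift along the tool's x, y, z in cm, then the turn, a rotation vector about the tool's x, y, z in rad. A call has 1 to 8 rows; each row shifts and turns the commanded pose from where the row before left it, along the tool's axes as they then stand; what a row does not reach is not made up. A row lasts 1/12 s, in which the tool goes at most 41.7 mm and 7.16 degrees, less where a joint would pass 70% of its speed; a pose out of reach is approached as far as the arm can. A call is refused whole if a number of a shift passes 4.17 or a number of a turn 0.125, either way. A call with a gripper value outside its range is refused whole. The fingers move at their own pace and stop on an object; "newtons" is the grip in N (left out, the last holds). Time passes only in rows, so rows that do not move let the fingers close. It gives the time, the measured TCP pose, the force, the opening and the grip force at its end, in the units of the state.
- manip.read_state(): the state, without advancing time (a new reading comes with each control period).
- manip.grab_frame(name): name is "scene" or "top"; returns a dict with "pixels" (420x560x3 uint8, blue, green, red), "z_map" (420x560 float32, m along the optical axis (not along the pixel's ray), 0 where there is no reading), "K" (3x3 intrinsics, pixels), "eye" and "attitude" of the camera in the world. Camera axes: x right, y down, z forward; pixel columns grow to the right and rows downward; lengths in m; the calibration is good to about 2 mm. A picture is of the moment at which its call begins.
- manip.close_job(): hands the job in; it is judged then, once.
The state is a dict: "clock": time; "joint_pos": joint angles; "joint_velocities": joint speeds; "effort": joint torques, N m; "ee_pos": TCP position; "tool_rot": TCP orientation; "wrist_force": force on the tool from outside, world axes, zero at the start; "torque": the same for the moment, N m; "gripper_width": finger opening in m; "gripper_force": force on a finger pad.
Only numpy, scipy, OpenCV 4.12 (cv2) and the standard library are available. Lean on these libraries where they do the work, as an engineer would, in place of code of your own. Each camera call takes 0.05 s, during which the arm holds its last target. There are 200 camera calls.

## Working session

There is one attempt and no reset: what is moved stays moved. The work goes in short steps, Python scripts to look and compute and a tool call to move; the robot and the scene stay as the last step left them, time stands still between calls to the robot, and variables do not carry over. Pictures are saved under pics/ and viewed, at most 10 in all, crops included, and the job is handed in when it is done.

Besides the shell and the picture viewer there is one more tool, called after "Request:" as a command line: name --pt "numbers of a row" for each row, then --argument value for the rest. servo_tool: Moves the arm, as the interface text tells. Its arguments: {"type":"object","properties":{"series":{"type":"array"},"newtons":{"type":"number"}},"required":["series"]}

```bash
mkdir -p pics; cat > h.py <<'E'
import numpy as np,cv2
from bench import manip
def pts(f):
    K=np.array(f["K"]);z=f["z_map"];v,u=np.mgrid[:z.shape[0],:z.shape[1]]
    c=np.stack([(u-K[0,2])/K[0,0]*z,(v-K[1,2])/K[1,1]*z,z],-1)
    return c@np.array(f["attitude"]).T+np.array(f["eye"])
def ray(f,u,v,h):
    K=np.array(f["K"]);d=np.array(f["attitude"])@np.array([(u-K[0,2])/K[0,0],(v-K[1,2])/K[1,1],1])
    e=np.array(f["eye"]);return e+d*(h-e[2])/d[2]
def mask(f,lo,hi):
    h=cv2.cvtColor(f["pixels"],cv2.COLOR_BGR2HSV);return cv2.inRange(h,lo,hi)
E
python3 - <<'E'
from h import *
fs={n:manip.grab_frame(n) for n in("scene","top")}
for n,f in fs.items():
    cv2.imwrite(f"pics/{n}0.png",f["pixels"]);P=pts(f);print(n,f["eye"],np.round(f["attitude"],2).tolist())
    for c,lo,hi in(("yel",(20,120,80),(35,255,255)),("blu",(100,120,60),(130,255,255)),("red",(0,150,60),(6,255,255))):
        k,l,s,ce=cv2.connectedComponentsWithStats(mask(f,lo,hi))
        for i in range(1,k):
            if s[i,4]>15:
                q=P[(l==i)&(f["z_map"]>0)]
                print(c,s[i],ce[i].round(1),np.median(q,0).round(3) if len(q) else None,q.min(0).round(3) if len(q) else None,q.max(0).round(3) if len(q) else None)
E
```

```text
scene [0.08900343 0.41388211 0.78065163] [[-0.67, -0.54, 0.51], [-0.74, 0.47, -0.48], [0.02, -0.7, -0.72]]
yel [199 246  11  21 162] [203.9 256.5] [0.541 0.167 0.154] [0.536 0.14  0.12 ] [0.587 0.175 0.166]
blu [116  64   9   6  41] [120.   66.4] [0.862 0.108 0.389] [0.857 0.1   0.385] [0.872 0.114 0.391]
blu [313 187   9  18 111] [317.1 195.3] [ 0.52  -0.118  0.149] [ 0.514 -0.13   0.123] [ 0.53  -0.112  0.165]
top [ 0.5117579  -0.03496361  0.941038  ] [[-0.02, -1.0, 0.1], [-1.0, 0.02, 0.04], [-0.04, -0.1, -0.99]]
yel [191 224  10   8  58] [195.2 227.7] [0.548 0.158 0.164] [0.542 0.151 0.15 ] [0.556 0.167 0.167]
blu [190   2  13  15 138] [195.4   9.7] [0.865 0.102 0.391] [0.857 0.093 0.345] [0.907 0.117 0.394]
blu [333 232  10   9  67] [337.3 236.2] [ 0.526 -0.125  0.164] [ 0.518 -0.134  0.122] [ 0.535 -0.118  0.167]
red [ 25 274  11   2  17] [ 30.8 274.6] [0.45  0.595 0.014] [0.45  0.584 0.01 ] [0.452 0.61  0.016]
```

```bash
python3 - <<'E'
import cv2
a=cv2.imread("pics/scene0.png");b=cv2.imread("pics/top0.png")
cv2.imwrite("pics/s1.png",cv2.resize(a[120:340,80:400],(800,550),interpolation=cv2.INTER_CUBIC))
cv2.imwrite("pics/t1.png",cv2.resize(b[110:330,120:420],(750,550),interpolation=cv2.INTER_CUBIC))
E
```

```text
(no output)
```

View pics/s1.png

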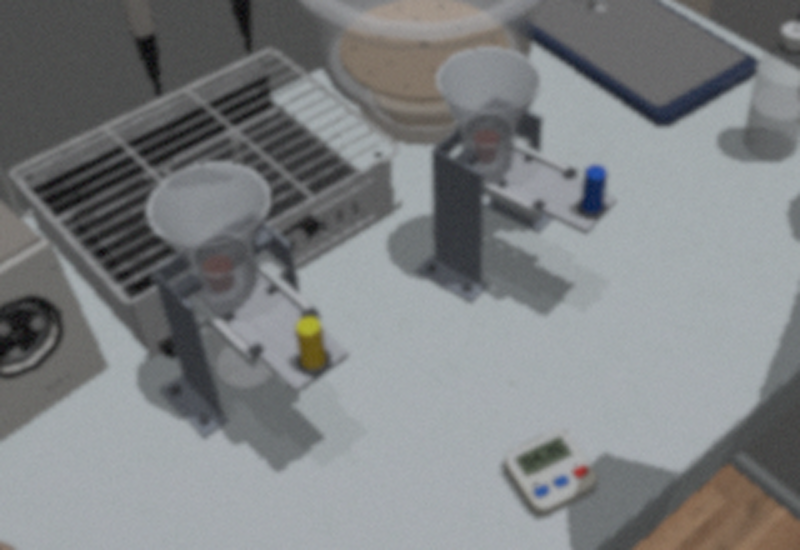

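View pics/t1.png

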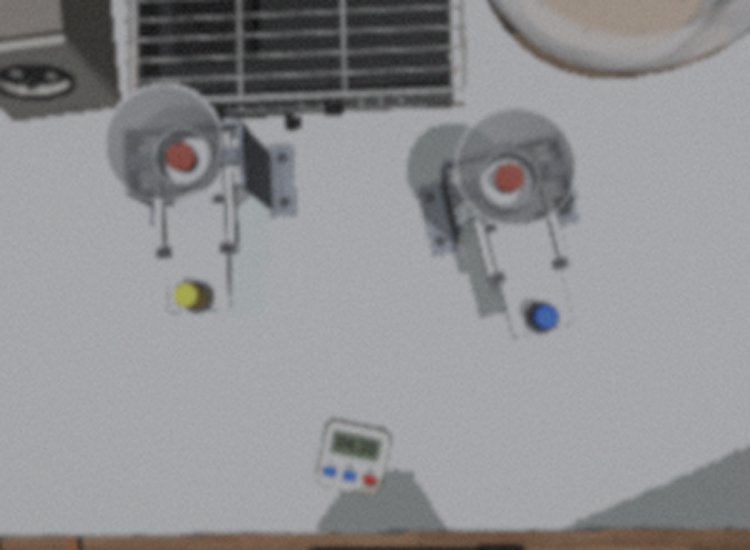

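View pics/scene0.png

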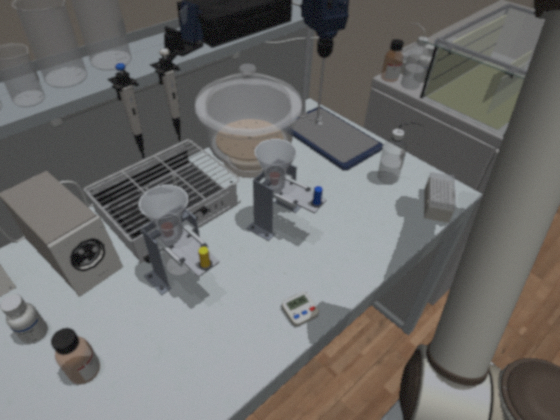

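The scene view shows the yellow post at about px (204,257), on the left hopper, and the blue post at (317,195) on the right one. In the top view the yellow post top is at about (195,228), its stopper at (192,172), and the rails run roughly along the image columns.

```bash
python3 - <<'E'
from h import *
t=manip.grab_frame("top");s=manip.grab_frame("scene")
full=lambda x,y:(120+x/2.5,110+y/2.5)
for n,x,y,h in(("post",187,295,.164),("stop",181,156,.142),("rimc",165,140,.212),("railL1",158,190,.125),("railL2",164,252,.125),("railR1",233,185,.125),("railR2",229,248,.125),("cornL",168,312,.118),("cornR",231,309,.118)):
    print(n,ray(t,*full(x,y),h).round(4))
print("scene post top",ray(s,80+309/2.5,120+325/2.5,.164).round(4), "stop",ray(s,80+218/2.5,120+267/2.5,.13).round(4))
# rim from depth top band & bright yellow top
for f in(t,s):
    P=pts(f);m=mask(f,(20,120,80),(35,255,255))>0;q=P[m&(P[...,2]>.158)&(P[...,2]<.172)];print(len(q),((q.min(0)+q.max(0))/2).round(4),q.mean(0).round(4))
g=P=pts(s);
# gate plate: points near z .118
for f in(t,s):
    P=pts(f);m=(abs(P[...,2]-.118)<.006)&(abs(P[...,0]-.56)<.06)&(abs(P[...,1]-.16)<.06)
    q=P[m][:,:2].astype(np.float32);print(len(q),cv2.minAreaRect(q))
st=manip.read_state();print(st["ee_pos"],np.round(st["tool_rot"],3).tolist())
E
```

```text
post [0.5477 0.159  0.164 ]
stop [0.6652 0.1697 0.142 ]
rimc [0.6646 0.1642 0.212 ]
railL1 [0.6396 0.1938 0.125 ]
railL2 [0.5863 0.1885 0.125 ]
railR1 [0.6423 0.1293 0.125 ]
railR2 [0.5885 0.1329 0.125 ]
cornL [0.5357 0.1868 0.118 ]
cornR [0.5371 0.1328 0.118 ]
scene post top [0.546  0.1641 0.164 ] stop [0.6719 0.1705 0.13  ]
52 [0.5486 0.1591 0.1638] [0.5483 0.1592 0.1635]
66 [0.5466 0.1655 0.163 ] [0.5458 0.166  0.1627]
969 ((0.5769876837730408, 0.16272228956222534), (0.08520839363336563, 0.0694616287946701), 1.3617039918899536)
864 ((0.576320230960846, 0.16617029905319214), (0.08695721626281738, 0.06993820518255234), 1.6084421873092651)
[ 0.17612184 -0.59932435  0.23064847] [[-0.959, -0.282, -0.0], [-0.282, 0.959, 0.001], [0.0, 0.001, -1.0]]
```

The two views put the post at about (0.548, 0.161) and the hopper axis at (0.664, 0.166). That is 0.116 m apart against the given 0.115, with yaw about 0.03 rad. I'll move over, closing the fingers across the draw direction.

Request:
servo_tool --pt "8.5 0 0 -0.3 0 0 0.085" --pt "8.5 0 0 -0.3 0 0 0.085" --pt "8.5 0 0 -0.3 0 0 0.085" --pt "8.5 -1.6 3.1 0 0 0 0" --pt "8.5 -1.6 3.1 0 0 0 0" --pt "8.5 -1.6 3.1 0 0 0 0" --pt "8.5 -1.6 3.1 0 0 0 0" --pt "8.5 -1.6 3.1 0 0 0 0" --newtons 50

```text
clock: 0.87
ee_pos: [0.2516, -0.4407, 0.2401]
tool_rot: [[-1.0, -0.03, -0.0], [-0.03, 1.0, 0.0], [0.0, 0.0, -1.0]]
wrist_force: [2.3, 1.0, -0.3]
gripper_width: 0.0849
gripper_force: 0.0
```

Request:
servo_tool --pt "8.5 -1.6 3.1 0 0 0 0" --pt "8.5 -1.6 3.1 0 0 0 0" --pt "8.5 -1.6 3.1 0 0 0 0" --pt "8.5 -1.6 3.1 0 0 0 0" --pt "8.5 -1.6 3.1 0 0 0 0" --pt "8.5 -1.6 3.1 0 0 0 0" --pt "8.5 -1.6 3.1 0 0 0 0" --pt "8.5 -1.6 3.1 0 0 0 0"

```text
clock: 1.53
ee_pos: [0.3719, -0.1887, 0.2405]
tool_rot: [[-1.0, -0.031, 0.001], [-0.031, 1.0, 0.0], [-0.001, 0.0, -1.0]]
wrist_force: [0.8, -0.4, 0.3]
gripper_width: 0.0852
gripper_force: 0.0
```

Request:
servo_tool --pt "8.5 -1.6 3.1 0 0 0 0" --pt "8.5 -1.6 3.1 0 0 0 0" --pt "8.5 -1.6 3.1 0 0 0 0" --pt "8.5 -1.6 3.1 0 0 0 0" --pt "8.5 -1.6 3.1 0 0 0 0" --pt "8.5 -1.6 3.1 0 0 0 0" --pt "8.5 -1.6 3.1 0 0 0 0" --pt "8.5 -1.6 3.1 0 0 0 0"

```text
clock: 2.2
ee_pos: [0.4923, 0.0632, 0.2403]
tool_rot: [[-1.0, -0.031, 0.0], [-0.031, 1.0, 0.0], [-0.0, 0.0, -1.0]]
wrist_force: [-0.0, -1.0, 0.8]
gripper_width: 0.0854
gripper_force: 0.0
```

Request:
servo_tool --pt "8.5 -1.0 2 0 0 0 0" --pt "8.5 0 0 0 0 0 0" --pt "8.5 0 0 0 0 0 0"

```text
clock: 2.45
ee_pos: [0.5013, 0.0826, 0.2397]
tool_rot: [[-0.999, -0.033, -0.001], [-0.033, 0.999, -0.0], [0.001, -0.0, -1.0]]
wrist_force: [-0.1, -0.3, -0.0]
gripper_width: 0.085
gripper_force: 0.0
```

Request:
servo_tool --pt "8.5 -1.65 2.6 0 0 0 0" --pt "8.5 -1.65 2.6 0 0 0 0" --pt "8.5 -1.65 2.6 0 0 0 0" --pt "8.5 0 0 2 0 0 0" --pt "8.5 0 0 2 0 0 0" --pt "8.5 0 0 0 0 0 0" --pt "8.5 0 0 0 0 0 0"

```text
clock: 3.03
ee_pos: [0.5477, 0.1598, 0.1997]
tool_rot: [[-1.0, -0.03, -0.002], [-0.03, 1.0, -0.002], [0.002, -0.002, -1.0]]
wrist_force: [1.0, -0.4, 0.6]
gripper_width: 0.0852
gripper_force: 0.0
```

```bash
python3 - <<'E'
from h import *
f=manip.grab_frame("scene");cv2.imwrite("pics/s2.png",cv2.resize(f["pixels"][120:340,80:400],(800,550),interpolation=cv2.INTER_CUBIC))
E
```

```text
(no output)
```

View pics/s2.png

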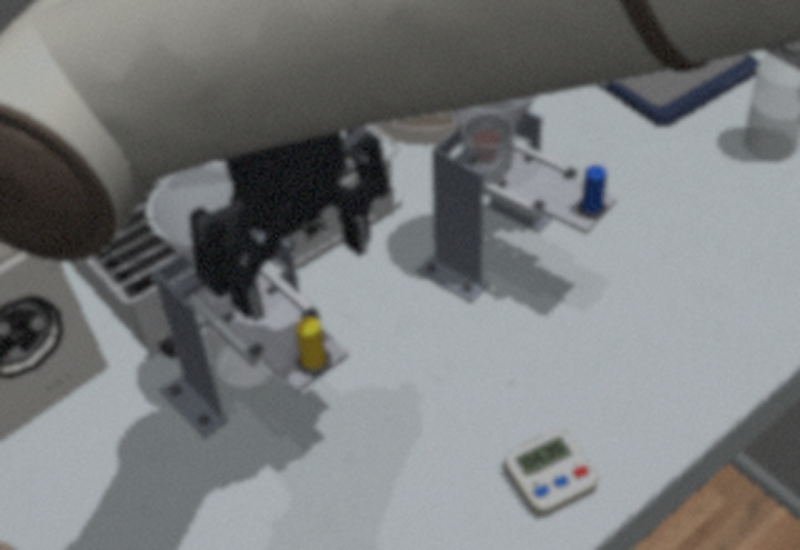

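The fingers straddle the yellow post at about crop (312,345), with the tip midpoint above it at about (303,280), as expected for their height. I'll descend and close.

Request:
servo_tool --pt "8.5 0 0.1 2 0 0 0" --pt "8.5 0 0 2 0 0 0" --pt "8.5 0 0 1.7 0 0 0" --pt "8.5 0 0 1.5 0 0 0" --pt "8.5 0 0 0 0 0 0" --pt "4 0 0 0 0 0 0" --pt "4 0 0 0 0 0 0" --pt "4 0 0 0 0 0 0"

```text
clock: 3.75
ee_pos: [0.5495, 0.1625, 0.1303]
tool_rot: [[-1.0, -0.031, 0.003], [-0.031, 1.0, 0.002], [-0.003, 0.002, -1.0]]
wrist_force: [-0.6, -0.2, 0.4]
gripper_width: 0.0507
gripper_force: 0.0
```

Request:
servo_tool --pt "2.4 0 0 0 0 0 0" --pt "2.4 0 0 0 0 0 0" --pt "2.4 0 0 0 0 0 0" --pt "1.5 0 0 0 0 0 0" --pt "1.5 0 0 0 0 0 0" --pt "1.5 0 0 0 0 0 0" --pt "1.5 0 0 0 0 0 0" --newtons 40

```text
clock: 4.33
ee_pos: [0.5487, 0.1628, 0.1289]
tool_rot: [[-1.0, -0.031, 0.001], [-0.031, 1.0, 0.001], [-0.001, 0.001, -1.0]]
wrist_force: [-2.3, 3.4, 4.5]
gripper_width: 0.0192
gripper_force: 39.2
```

Request:
servo_tool --pt "1.5 0.5 0 0 0 0 0" --pt "1.5 0.5 0 0 0 0 0" --pt "1.5 0.5 0 0 0 0 0" --pt "1.5 0.5 0 0 0 0 0" --pt "1.5 0 0 0 0 0 0" --pt "1.5 0 0 0 0 0 0"

```text
clock: 4.83
ee_pos: [0.5279, 0.1619, 0.1289]
tool_rot: [[-1.0, -0.031, -0.0], [-0.031, 1.0, 0.001], [0.0, 0.001, -1.0]]
wrist_force: [-1.6, 3.5, 6.7]
gripper_width: 0.019
gripper_force: 39.6
```

Request:
servo_tool --pt "1.5 0.5 0 0 0 0 0" --pt "1.5 0.5 0 0 0 0 0" --pt "1.5 0.5 0 0 0 0 0" --pt "1.5 0.5 0 0 0 0 0" --pt "1.5 0.5 0 0 0 0 0" --pt "1.5 0.5 0 0 0 0 0" --pt "1.5 0.4 0 0 0 0 0" --pt "1.5 0 0 0 0 0 0"

```text
clock: 5.5
ee_pos: [0.4936, 0.1603, 0.1289]
tool_rot: [[-1.0, -0.031, 0.0], [-0.031, 1.0, 0.0], [-0.0, 0.0, -1.0]]
wrist_force: [0.3, 2.4, 6.9]
gripper_width: 0.019
gripper_force: 39.6
```

Request:
servo_tool --pt "1.5 0.2 0 0 0 0 0" --pt "1.5 0.2 0 0 0 0 0" --pt "1.5 0.2 0 0 0 0 0" --pt "1.5 0 0 0 0 0 0"

```text
clock: 5.83
ee_pos: [0.4886, 0.1602, 0.1289]
tool_rot: [[-1.0, -0.031, 0.001], [-0.031, 1.0, 0.0], [-0.001, 0.0, -1.0]]
wrist_force: [2.2, 0.3, 5.2]
gripper_width: 0.0191
gripper_force: 39.5
```

Request:
servo_tool --pt "1.5 0.2 0 0 0 0 0" --pt "1.5 0.2 0 0 0 0 0" --pt "1.5 0.1 0 0 0 0 0" --pt "1.5 0 0 0 0 0 0"

```text
clock: 6.17
ee_pos: [0.4886, 0.1603, 0.1289]
tool_rot: [[-0.999, -0.032, 0.011], [-0.032, 0.999, 0.001], [-0.011, 0.001, -1.0]]
wrist_force: [19.7, -4.7, -5.5]
gripper_width: 0.0185
gripper_force: 39.5
```

```bash
python3 - <<'E'
from h import *
f=manip.grab_frame("scene");cv2.imwrite("pics/s3.png",cv2.resize(f["pixels"][120:340,80:400],(800,550),interpolation=cv2.INTER_CUBIC))
E
```

```text
(no output)
```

View pics/s3.png

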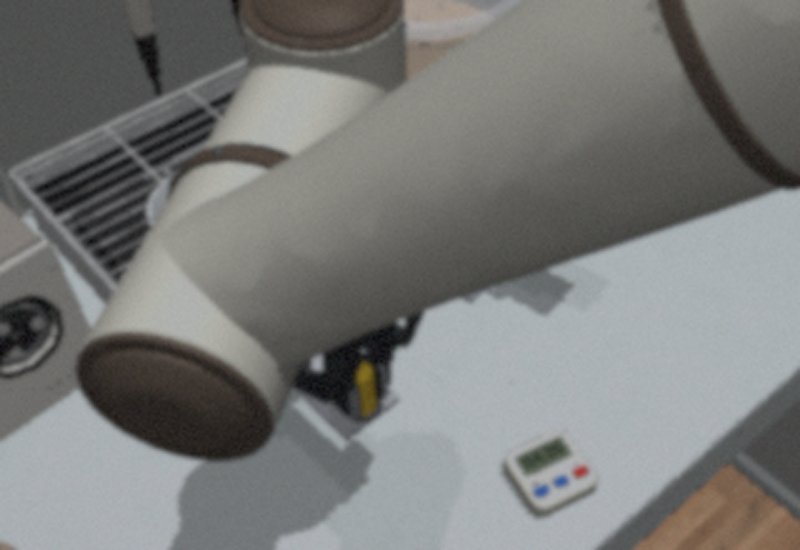

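The picture shows the yellow post held at about crop (366,390), clearly drawn out. The force rose to 20 N with no further travel, so the gate is at its end stop. I'll ease off, release and lift.

Request:
servo_tool --pt "1.5 -0.3 0 0 0 0 0" --pt "1.5 0 0 0 0 0 0" --pt "4 0 0 0 0 0 0" --pt "6 0 0 0 0 0 0" --pt "7 0 0 0 0 0 0" --pt "7 0 0 0 0 0 0" --pt "7 0 0 0 0 0 0" --pt "7 0 0 0 0 0 0"

```text
clock: 6.88
ee_pos: [0.4859, 0.1601, 0.128]
tool_rot: [[-1.0, -0.031, -0.001], [-0.031, 1.0, -0.001], [0.001, -0.001, -1.0]]
wrist_force: [-0.4, -0.7, -0.3]
gripper_width: 0.0698
gripper_force: 0.0
```

Request:
servo_tool --pt "7 0 0 -1 0 0 0" --pt "7 0 0 -2 0 0 0" --pt "7 0 0 -3 0 0 0" --pt "7 0 0 -3 0 0 0" --pt "7 0 0 -2 0 0 0" --pt "7 1.5 -3 0 0 0 0" --pt "7 1.5 -3 0 0 0 0" --pt "7 1.5 -3 0 0 0 0"

```text
clock: 7.55
ee_pos: [0.4436, 0.0683, 0.2394]
tool_rot: [[-0.999, -0.032, 0.001], [-0.032, 0.999, 0.001], [-0.001, 0.001, -1.0]]
wrist_force: [0.1, -0.7, 0.1]
gripper_width: 0.0699
gripper_force: 0.0
```

Request:
servo_tool --pt "7 1.5 -3 0 0 0 0" --pt "7 1.5 -3 0 0 0 0" --pt "7 1.5 -3 0 0 0 0" --pt "7 1.5 -3 0 0 0 0" --pt "7 1.5 -3 0 0 0 0" --pt "7 1.5 -3 0 0 0 0" --pt "7 1.5 -3 0 0 0 0" --pt "7 1.5 -3 0 0 0 0"

```text
clock: 8.22
ee_pos: [0.3306, -0.1758, 0.2394]
tool_rot: [[-1.0, -0.032, 0.002], [-0.032, 1.0, -0.0], [-0.002, -0.0, -1.0]]
wrist_force: [1.5, -0.5, -0.1]
gripper_width: 0.0702
gripper_force: 0.0
```

Request:
servo_tool --pt "7 1.5 -3 0 0 0 0" --pt "7 1.5 -3 0 0 0 0" --pt "7 1.5 -3 0 0 0 0" --pt "7 1.5 -3 0 0 0 0" --pt "7 0 -2 0 0 0 0" --pt "7 0 -2 0 0 0 0" --pt "7 0 0 0 0 0 0" --pt "7 0 0 0 0 0 0"

```text
clock: 8.88
ee_pos: [0.2763, -0.3368, 0.2386]
tool_rot: [[-1.0, -0.029, -0.0], [-0.029, 1.0, 0.0], [0.0, 0.0, -1.0]]
wrist_force: [-0.3, -0.5, -0.5]
gripper_width: 0.07
gripper_force: 0.0
```

```bash
python3 - <<'E'
from h import *
for n in("scene","top"):
    f=manip.grab_frame(n);cv2.imwrite(f"pics/{n}4.png",cv2.resize(f["pixels"][120:340,80:400],(800,550),interpolation=cv2.INTER_CUBIC))
    P=pts(f)
    for c,lo,hi in(("yel",(20,120,80),(35,255,255)),("blu",(100,120,60),(130,255,255))):
        m=mask(f,lo,hi)>0;q=P[m&(P[...,2]>.158)&(P[...,2]<.172)];print(n,c,len(q),q.mean(0).round(4) if len(q) else 0)
E
```

```text
scene yel 65 [0.4853 0.1636 0.1629]
scene blu 40 [ 0.522  -0.1214  0.162 ]
top yel 53 [0.4889 0.1566 0.1633]
top blu 60 [ 0.5252 -0.1259  0.1638]
```

View pics/scene4.png

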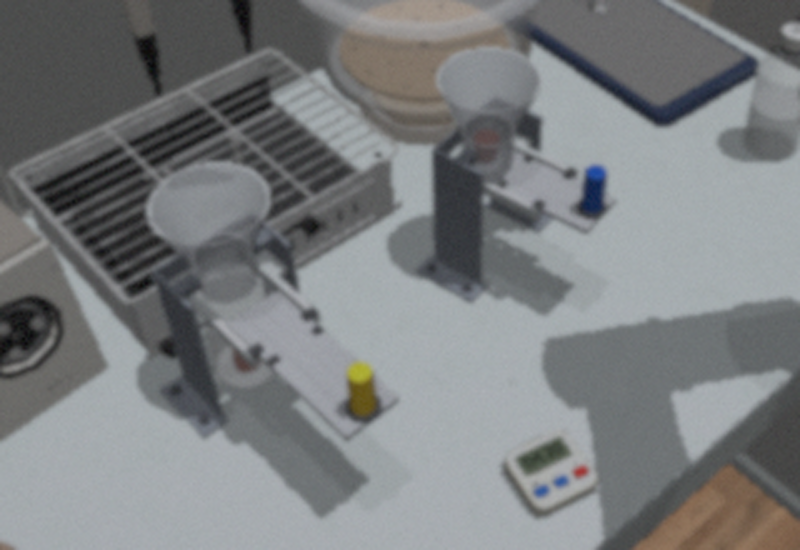

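View pics/top4.png

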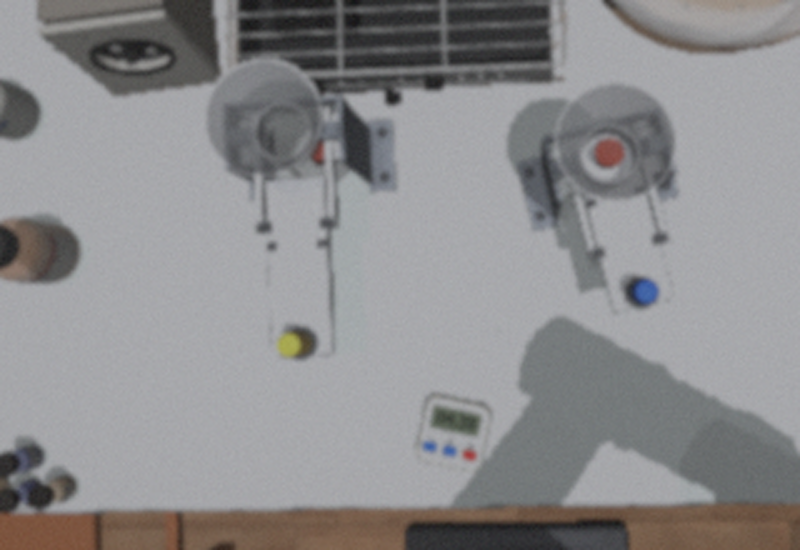

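The yellow post now stands at crop (361,390), 60 mm out. The red stopper lies in the beaker at about (243,358), the chute is empty, and blue hasn't moved. I'm handing in.

```bash
python3 -c "
from bench import manip
print(manip.close_job())"
```

```text
the job is handed in; nothing more can be done
None
```

I drew the yellow gate out to its end stop (60 mm), the stopper dropped into the beaker, I released the handle and moved the arm clear; the blue gate stayed shut, and the job was handed in at about 9 s.

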